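# Open a hot pot with the lid lifter

## Task

The bearing in the heating pot is warm: take the lid lifter from its stand, hook both prongs under the loop of the pot's hot lid and, without forcing it, turn the lid anticlockwise (seen from above) until it comes up against its stop, where its lugs are free of the lock ring. Lift it off level, set it down gently, flat and centred, in the ring of the lid rest, and hang the lifter back in its stand as it was. Pot and lid are hot, so touch them with the lifter only, and leave the other things on the bench alone.

Things in the scene. Friction and masses are not known exactly. Their poses are not given: they have to be found in the camera images.
- lid: Round steel lid (sizes in mm), 144 dia, 10 thick, with a spigot 121 dia, 10 deep, below it. Origin: centre of the disc's underside, z up. Loop handle along its x: round 8 dia bar, its axis 40 above the origin, straight from x -38 to 38, 26 clear under it; hook it from either side, +y or -y. Two lugs 18 wide at +x and -x, out to 86. It turns on the pot with the loop. 0.36 to 0.56 kg.
- pot: Round heating pot with a grey control box, fixed. Origin: centre of its foot on the bench; the lid sits on its rim 85 up, spigot loose in the 126 mouth. Round the rim a dark lock ring, 191 dia, holds the lid's lugs down under two clips with 2.5 of play; held up in that play the lid turns freely. Its angle is not measured: after 20 to 57 degrees anticlockwise a lug meets its stop; there and 3 degrees before it the lid lifts off.
- rest: Lid rest: flat dark cast ring on three feet, fixed to the bench, 168 outside, 132 inside, its top 35 above the bench. Origin: centre of its foot on the bench. The lid lies in it with the spigot inside the ring and the disc flat on top, turned any way.
- lifter: Lid lifter. Origin: centre of its wooden T handle, 112 long along x, 20 wide (y), 18 high. A steel shank goes straight down (-z) to two hooked prongs at x -25 and +25, open at the top, toes to -y. A bar hooked in them lies along x, its axis 120 below the origin, with 2 play each way. Toe tops are 117, hook bottoms 131 below, toe ends 15 out to -y; hook backs 13 out to +y. 0.25 kg.
- stand: Lifter stand, fixed to the bench: base plate 136 x 92 and two uprights at x -42 and +42 with saddles that hold the lifter's handle (axes parallel, toes to the stand's -y), its centre 159 above the stand's origin (centre of the foot); the saddles are 26 wide below and flare. 76 free between the uprights. The hooks hang freely between them.
- gear_small: Small steel gear, 56 dia, 28 high, a bystander lying on the bench. Origin: centre of its underside.
- pliers: Pliers with red grips, 179 long, 14 high, a bystander lying on the bench. Origin: centre of its underside.
- meter: Dark hand-held meter with a dial, 116 x 66, 30 high, a bystander lying on the bench. Origin: centre of its underside.

How it is judged:
By the outcome, as a careful person would: the job done as asked, in the order asked, and still so for the second after the job is handed in, with the robot touching nothing.
It also fails if it takes over 72 s, if anything falls off the work surface, if the arm or the gripper's body presses on something with over 40 N, if the wrist force passes 120 N, or if a joint passes its speed limit or range.

## Robot

A 7-joint arm with a two-finger parallel gripper is mounted at the origin on a cart in front of the work surface, level with it; the furniture and walls round the work are solid. World frame = base frame: x ahead of the robot, y to its left, z up, the work surface at z = 0. Lengths are in m, angles in rad, forces in N, time in s.
With the tool pointing down it reaches from about 0.425 to 0.875 m from the base axis. Payload 8.4 kg.
Tool frame: the origin (TCP) lies at the very end of the fingers, on their centre line; the grasp point (between the pads) lies 19 mm behind it; y points along the fingers, z is the direction in which the jaws open and shut, and the axes are right-handed (so a half turn about y gives the same grasp; the last joint's range is limited). The gripper opens to 85 mm and grips with 20 to 120 N. Pads are 22 mm wide; open, the fingers measure 114 mm over their backs; the gripper's body (76 mm by 85 mm) begins 54 mm behind the grasp point. The pads swing forward as they close: fully open they stand 13 mm farther back than shut.
Start: joints at [1.242, 0.333, 0.04, 1.465, -0.013, 1.343, -0.059], TCP at [0.148, -0.633, 0.231] pointing down, gripper open.
Joint ranges: [-2.58, 2.58], [-0.38, 2.09], [-1.3, 1.39], [0.25, 2.4], [-1.5, 4.64], [0.08, 2.09], [-2.65, 2.65]. Speed limits (rad/s): [2.22, 2.22, 2.79, 2.79, 3.14, 3.14, 3.14].

## Interface

Orientations are given as a unit quaternion [x, y, z, w].
In Python, from bench import get_obs, camera, camera_info, arm gives the robot as it stands.
- The arm moves only by the tool send_rows, never from a script. Its argument "steps" is a list of rows, each a list of 3 entries, a list of its own where there are three numbers: the shift along the tool's x, y, z in mm, then the turn, a rotation vector about the tool's x, y, z in degrees, then the finger opening in mm, from 0 to 85.4. In form: [[[tx, ty, tz], [ax, ay, az], grip], ...]. A call has 1 to 10 rows; each row shifts and turns the commanded pose from where the row before left it, along the tool's axes as they then stand; what a row does not reach is not made up. A row lasts 1/10 s, in which the tool goes at most 50 mm and 8.59 degrees, less where a joint would pass 70% of its speed; a pose out of reach is approached as far as the arm can. A call is refused whole if a number of a shift passes 50 or a number of a turn 8.59, either way. A call with a gripper value outside its range is refused whole. The fingers move at their own pace and stop on an object; "force" is the grip in N (left out, the last holds). Time passes only in rows, so rows that do not move let the fingers close. It gives the time, the measured TCP pose, the force and the opening at its end, in the units of the state.
- get_obs(): the state, without advancing time (a new reading comes with each control period).
- camera(name): name is "scene" or "top" or "wrist"; returns the picture (384x512x3 uint8, red, green, blue); there is no depth.
- camera_info(name): a dict with "camera_matrix" (3x3 intrinsics, pixels), "extrinsics" (4x4, takes a point from world to camera coordinates). Camera axes: x right, y down, z forward; pixel columns grow to the right and rows downward; lengths in m; the calibration is good to about 2 mm. The wrist camera is an equidistant fisheye: a pixel r from the principal point sees the ray r / f radians off the axis. A picture is of the moment at which its call begins: read the wrist's pose just before it. camera_info takes no time and is no camera call; for the wrist camera it gives the pose at the moment of the call.
- arm.finish_job(): hands the job in, once; it reports no verdict.
The state is a dict: "t": time; "joint_pos": joint angles; "joint_velocities": joint speeds; "tau": joint torques, N m; "ee_pos": TCP position; "orientation": TCP orientation; "force": force on the tool from outside, world axes, zero at the start; "torque": the same for the moment, N m; "width": opening from 0.0 (shut) to 1.0 (fully open).
Only numpy, scipy, OpenCV 4.12 (cv2) and the standard library are available. Lean on these libraries where they do the work, as an engineer would, in place of code of your own. Each camera call takes 0.05 s, during which the arm holds its last target. There are 200 camera calls.

## Working session

There is one attempt and no reset: what is moved stays moved. The work goes in short steps, Python scripts to look and compute and a tool call to move; the robot and the scene stay as the last step left them, time stands still between calls to the robot, and variables do not carry over. Pictures are saved under pics/ and viewed, about 8 in all and at most 12, crops included, and the job is handed in when it is done.

Besides the shell and the picture viewer there is one more tool, called after "Emit:" as name(argument=value, ...) on one line, values as JSON. send_rows: Moves the arm, as the interface text tells. Its arguments: {"type":"object","properties":{"steps":{"type":"array","items":{"type":"array"}},"force":{"type":"number"}},"required":["steps"]}

```bash
mkdir -p pics; ls; python3 - <<'E'
from bench import *
import cv2,numpy as np
o=get_obs();print({k:np.round(v,3).tolist() for k,v in o.items()})
for n in("scene","top"):
    i=camera_info(n);print(n,np.round(i["camera_matrix"],1).tolist(),np.round(i["extrinsics"],3).tolist())
    cv2.imwrite(f"pics/{n}0.png",cv2.resize(camera(n)[:,:,::-1],(800,600),interpolation=cv2.INTER_CUBIC))
E
```

```text
pics
{'t': 0.0, 'joint_pos': [1.242, 0.334, 0.04, 1.466, -0.013, 1.343, -0.059], 'joint_velocities': [-0.0, -0.001, 0.001, -0.001, 0.0, -0.0, -0.0], 'tau': [0.001, -65.855, 1.366, -40.556, 0.017, 0.013, -0.0], 'ee_pos': [0.148, -0.632, 0.23], 'orientation': [-0.081, 0.703, -0.702, 0.081], 'force': [-0.115, 0.379, -0.212], 'torque': [0.03, 0.009, -0.01], 'width': 1.001}
scene [[381.5, 0.0, 254.4], [0.0, 381.5, 189.9], [0.0, 0.0, 1.0]] [[-0.793, -0.609, -0.011, 0.319], [-0.3, 0.407, -0.863, 0.269], [0.529, -0.681, -0.505, 1.117], [0.0, 0.0, 0.0, 1.0]]
top [[386.3, 0.0, 257.2], [0.0, 386.3, 188.4], [0.0, 0.0, 1.0]] [[-0.004, -1.0, -0.002, -0.107], [-0.988, 0.004, -0.154, 0.494], [0.154, 0.002, -0.988, 1.202], [0.0, 0.0, 0.0, 1.0]]
```

View pics/top0.png

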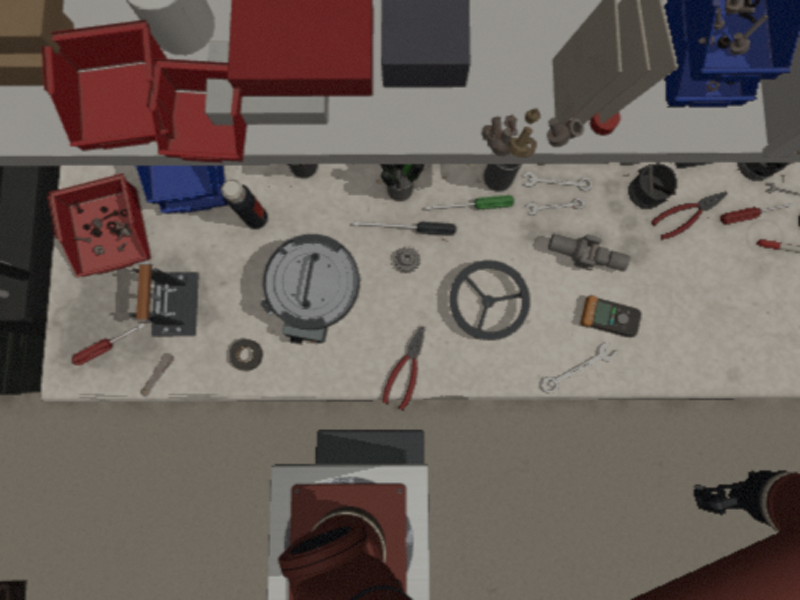

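View pics/scene0.png

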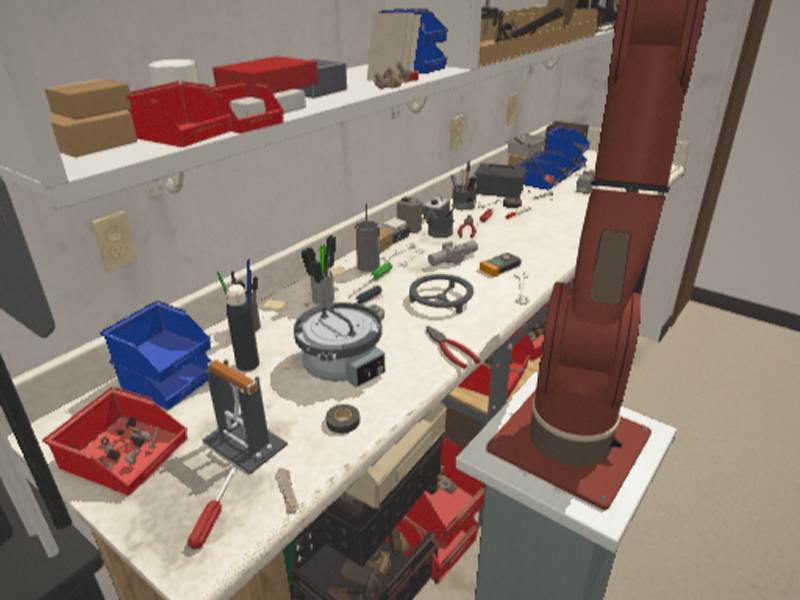

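```bash
cat > h.py <<'E'
from bench import get_obs,camera,camera_info,arm
import numpy as np,cv2
from scipy.spatial.transform import Rotation as R
def ray(n,p,info=None):
    i=info or camera_info(n);K=np.array(i["camera_matrix"]);T=np.array(i["extrinsics"])
    d=np.array([(p[0]-K[0,2])/K[0,0],(p[1]-K[1,2])/K[1,1]])
    r=np.linalg.norm(d)
    v=np.array([*(d/max(r,1e-9)*np.sin(r)),np.cos(r)]) if n=="wrist" else np.array([*d,1])
    return -T[:3,:3].T@T[:3,3],T[:3,:3].T@v
def onz(n,p,z,info=None):
    c,v=ray(n,p,info);return c+v*(z-c[2])/v[2]
def proj(n,X,info=None):
    i=info or camera_info(n);K=np.array(i["camera_matrix"]);T=np.array(i["extrinsics"])
    v=T[:3,:3]@np.asarray(X)+T[:3,3]
    if n=="wrist":
        th=np.arctan2(np.hypot(v[0],v[1]),v[2]);d=v[:2]/np.hypot(v[0],v[1])*th
    else: d=v[:2]/v[2]
    return d*np.diag(K)[:2]+K[:2,2]
def go(pos,yawz):
    """print move in current tool axes to TCP pos, tool down, tool z along world yaw (deg)"""
    o=get_obs();q=R.from_quat(o["orientation"])
    z=np.array([np.cos(np.radians(yawz)),np.sin(np.radians(yawz)),0]);y=np.array([0,0,-1.]);x=np.cross(y,z)
    Rt=R.from_matrix(np.stack([x,y,z],1))
    print("t",round(o["t"],2),"pos",np.round(o["ee_pos"],4),"axes",np.round(q.as_matrix(),3).tolist())
    print("shift(tool,mm)",np.round(q.inv().apply(np.array(pos)-o["ee_pos"])*1000,1),"rot(tool,deg)",np.round((q.inv()*Rt).as_rotvec(degrees=True),2),
      "shift if turned first",np.round(Rt.inv().apply(np.array(pos)-o["ee_pos"])*1000,1))
def show(): 
    o=get_obs();q=R.from_quat(o["orientation"]).as_matrix()
    print("t",round(o["t"],2),"pos",np.round(o["ee_pos"],4),"F",np.round(o["force"],1),"M",np.round(o["torque"],2),"w",round(o["width"],3),"yaw z",round(np.degrees(np.arctan2(q[1,2],q[0,2])),2),"ytool",np.round(q[:,1],3),"j",np.round(o["joint_pos"],2))
E
python3 - <<'E'
from h import *
s=1/1.5625
for nm,p,z in [("handle",(144,293),.159),("handle e1",(149,265),.168),("handle e2",(139,320),.168),("plate",(175,303),.005),("pot lidc",(311,281),.09),("loop1",(313,256),.125),("loop2",(304,303),.125),("rest",(490,300),.035),("shelf edge?",(400,158),.35)]:
    print(nm,np.round(onz("top",np.array(p)*s,z),3))
for nm,p,z in [("handle e1",(212,365),.168),("e2",(252,385),.168),("loop",(346,318),.125),("rest",(441,292),.035),("lidc",(338,325),.09)]:
    print("scene",nm,np.round(onz("scene",np.array(p)*s,z),3))
show();go([.45,.3,.35],90)
E
```

```text
handle [0.479 0.369 0.159]
handle e1 [0.53  0.359 0.168]
handle e2 [0.428 0.371 0.168]
plate [0.482 0.369 0.005]
pot lidc [0.513 0.07  0.09 ]
loop1 [0.556 0.062 0.125]
loop2 [0.464 0.077 0.125]
rest [ 0.482 -0.291  0.035]
shelf edge? [ 0.664 -0.108  0.35 ]
scene handle e1 [0.523 0.377 0.168]
scene e2 [0.423 0.372 0.168]
scene loop [0.483 0.071 0.125]
scene rest [ 0.469 -0.271  0.035]
scene lidc [0.517 0.063 0.09 ]
t 0.1 pos [ 0.1479 -0.6325  0.2305] F [0.5 0.1 0.6] M [-0.03 -0.02  0.04] w 0.999 yaw z -76.84 ytool [-0.     0.001 -1.   ] j [ 1.24  0.33  0.04  1.47 -0.01  1.34 -0.06]
t 0.1 pos [ 0.1479 -0.6325  0.2305] axes [[-0.974, -0.0, 0.228], [-0.228, 0.001, -0.974], [0.0, -1.0, -0.001]]
shift(tool,mm) [-506.5 -118.3 -839.4] rot(tool,deg) [ 2.0000e-02 -1.6684e+02 -1.2000e-01] shift if turned first [ 302.1 -119.5  932.5]
```

Emit:
send_rows(steps=[[[0,-45,0],[0,6.58,0],85],[[0,-45,0],[0,6.58,0],85],[[-46,0,-10],[0,0,0],85],[[-46,0,-10],[0,0,0],85],[[-46,0,-10],[0,0,0],85],[[-46,0,-10],[0,0,0],85],[[-46,0,-10],[0,0,0],85],[[-46,0,-10],[0,0,0],85],[[-5,0,-46],[0,0,0],85],[[-5,0,-46],[0,0,0],85]])

```text
t: 1.1
ee_pos: [0.4355, -0.4792, 0.3179]
orientation: [-0.002, 0.708, -0.706, -0.001]
force: [0.5, 0.7, -0.4]
width: 0.997
```

Emit:
send_rows(steps=[[[-5,0,-46],[0,0,0],85],[[-5,0,-46],[0,0,0],85],[[-5,0,-46],[0,0,0],85],[[-5,0,-46],[0,0,0],85],[[-5,0,-46],[0,0,0],85],[[-5,0,-46],[0,0,0],85],[[-5,0,-46],[0,0,0],85],[[0,0,-46],[0,0,0],85],[[0,0,-46],[0,0,0],85],[[0,0,-46],[0,0,0],85]])

```text
t: 2.1
ee_pos: [0.4685, -0.0191, 0.3212]
orientation: [0.0, -0.707, 0.707, 0.0]
force: [1.0, -0.3, 0.3]
width: 0.994
```

```bash
python3 - <<'E'
from h import *
import pickle
show();i=camera_info("wrist");im=camera("wrist");pickle.dump((i,im),open("w1.pkl","wb"))
T=np.array(i["extrinsics"]);print(np.round(-T[:3,:3].T@T[:3,3],3),np.round(T[:3,:3],2).tolist(),np.round(i["camera_matrix"],1).tolist())
cv2.imwrite("pics/w1.png",cv2.resize(im[:,:,::-1],(800,600),interpolation=cv2.INTER_CUBIC))
E
```

```text
t 2.1 pos [ 0.4685 -0.0191  0.3212] F [ 1.  -0.3  0.3] M [-0.01 -0.07 -0.03] w 0.994 yaw z -90.0 ytool [-0. -0. -1.] j [ 0.4  -0.05 -0.43  1.72 -0.02  1.47 -1.6 ]
[ 0.539 -0.019  0.464] [[-0.0, -1.0, 0.0], [-0.96, 0.0, 0.28], [-0.28, -0.0, -0.96]] [[297.3, 0.0, 253.2], [0.0, 297.3, 191.6], [0.0, 0.0, 1.0]]
```

View pics/w1.png

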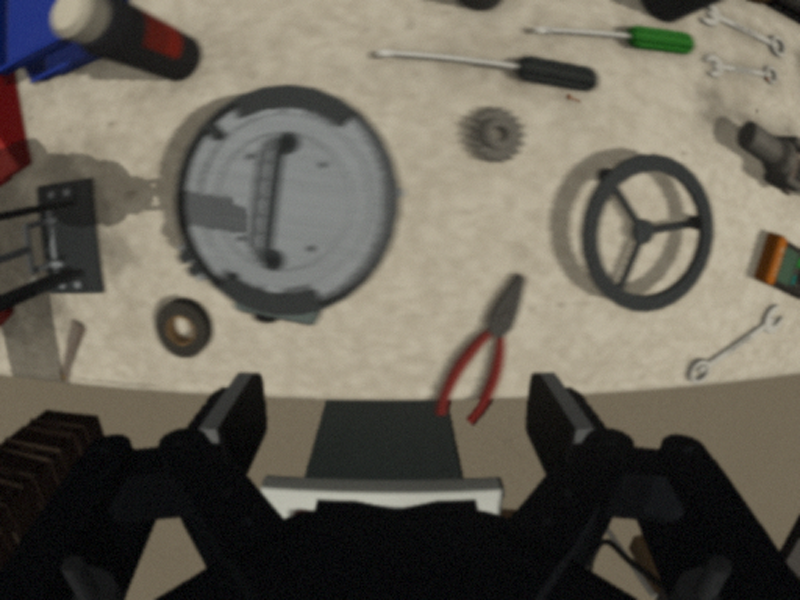

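```bash
python3 - <<'E'
import pickle,cv2
i,im=pickle.load(open("w1.pkl","rb"))
c=im[45:210,105:265,::-1];cv2.imwrite("pics/w1c.png",cv2.resize(c,None,fx=3.6,fy=3.6,interpolation=cv2.INTER_CUBIC))
E
```

```text
(no output)
```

View pics/w1c.png

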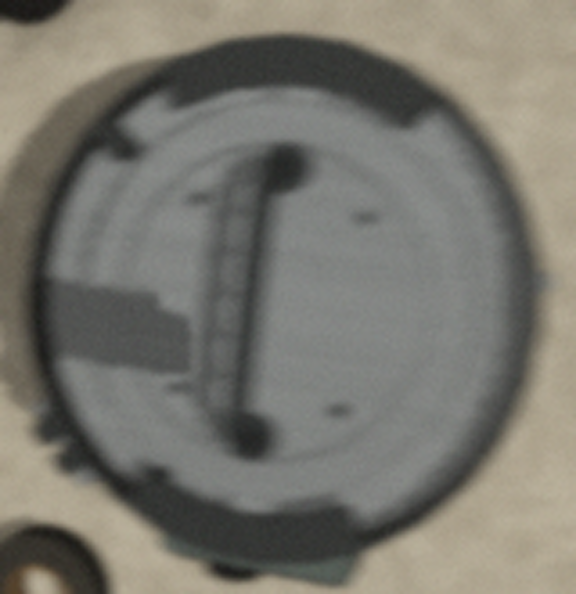

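Emit:
send_rows(steps=[[[-5,0,-46],[0,0,0],85],[[-5,0,-46],[0,0,0],85],[[0,0,-46],[0,0,0],85],[[0,0,-46],[0,0,0],85],[[0,0,-46],[0,0,0],85],[[0,0,-46],[0,0,0],85],[[0,0,-46],[0,0,0],85],[[0,0,-46],[0,0,0],85],[[0,0,-20],[0,0,0],85],[[0,0,0],[0,0,0],85]])

```text
t: 3.15
ee_pos: [0.4774, 0.3703, 0.3203]
orientation: [-0.003, 0.708, -0.707, 0.001]
force: [0.2, -0.4, -0.5]
width: 0.994
```

```bash
python3 - <<'E'
from h import *
import pickle
show();i=camera_info("wrist");im=camera("wrist");pickle.dump((i,im),open("w2.pkl","wb"))
cv2.imwrite("pics/w2.png",cv2.resize(im[:,:,::-1],(800,600),interpolation=cv2.INTER_CUBIC))
E
```

```text
t 3.15 pos [0.4774 0.3703 0.3203] F [ 0.2 -0.4 -0.5] M [-0.05  0.   -0.02] w 0.994 yaw z -89.7 ytool [-0.003  0.001 -1.   ] j [-0.12  0.3  -0.78  1.41  0.21  1.52 -2.45]
```

View pics/w2.png

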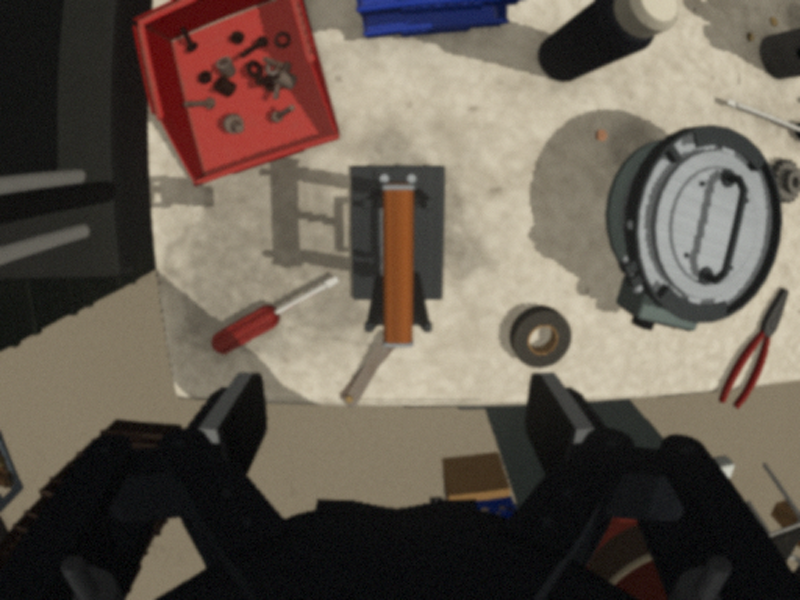

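```bash
python3 - <<'E'
import pickle,cv2,numpy as np
i,im=pickle.load(open("w1.pkl","rb"));j,jm=pickle.load(open("w2.pkl","rb"))
a=cv2.resize(im[110:205,0:70,::-1],None,fx=5,fy=5,interpolation=cv2.INTER_CUBIC)
b=cv2.resize(jm[100:225,215:290,::-1],None,fx=3.8,fy=3.8,interpolation=cv2.INTER_CUBIC)[:475]
cv2.imwrite("pics/c2.png",np.hstack([a,b]))
from h import *
s=1/1.5625
w1=lambda p,z:np.round(onz("wrist",p,z,i),4)
c=lambda x,y:(105+x/3.6-.5+.14,45+y/3.6-.36)
# lid: post feet z=.095, bar
for nm,p,z in [("foot1",(287,168),.097),("foot2",(250,435),.097),("bar1 L",(230,165),.125),("bar2 L",(215,425),.125),("barmid",(230,300),.129)]: print(nm,w1(c(*p),z))
def fit(pts,z,nm,I=i,cr=c):
    P=np.array([onz("wrist",cr(*p),z,I)[:2] for p in pts]);A=np.c_[2*P,np.ones(len(P))];x=np.linalg.lstsq(A,(P**2).sum(1),rcond=None)[0]
    print(nm,np.round(x[:2],4),"r",round(float(np.sqrt(x[2]+x[0]**2+x[1]**2)),4))
fit([(285,36),(440,100),(535,290),(480,455),(365,545),(250,562),(110,470),(40,310),(80,150),(170,65)],.09,"ring")
f=lambda x,y:(x*s,y*s)
fit([(583,232),(712,232),(655,155),(642,310),(600,180),(700,185),(602,290),(692,290)],.035,"rest",i,f)
w2=lambda p,z:np.round(onz("wrist",(p[0]*s,p[1]*s),z,j),4)
for nm,p,z in [("h far L",(385,187),.168),("far R",(415,187),.168),("near L",(384,345),.168),("near R",(412,345),.168)]: print(nm,w2(p,z))
for p in [(350,166),(445,166),(444,298),(351,298)]: print("plate",w2(p,.006))
E
```

```text
foot1 [0.5616 0.0651 0.097 ]
foot2 [0.4679 0.082  0.097 ]
bar1 L [0.562  0.0776 0.125 ]
bar2 L [0.4769 0.0862 0.125 ]
barmid [0.5184 0.0776 0.129 ]
ring [0.5145 0.0732] r 0.0938
rest [ 0.4843 -0.286 ] r 0.0827
h far L [0.5358 0.3769 0.168 ]
far R [0.536  0.3581 0.168 ]
near L [0.4298 0.3777 0.168 ]
near R [0.4298 0.3586 0.168 ]
plate [0.5497 0.4148 0.006 ]
plate [0.5502 0.3224 0.006 ]
plate [0.4165 0.3201 0.006 ]
plate [0.416  0.4156 0.006 ]
```

View pics/c2.png

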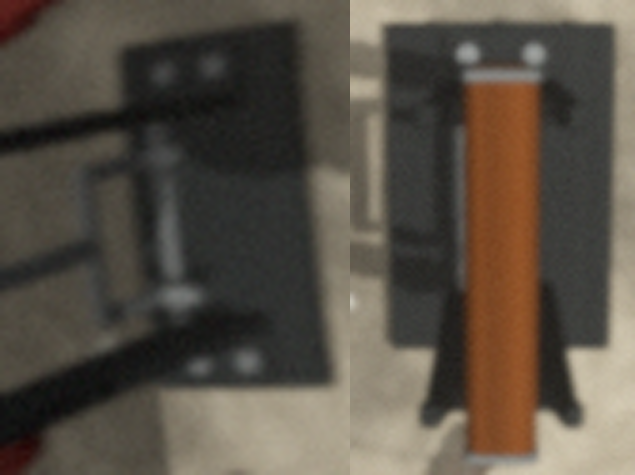

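Emit:
send_rows(steps=[[[19,0,38],[0,0,0],85],[[19,0,38],[0,0,0],85],[[19,0,38],[0,0,0],85],[[19,0,38],[0,0,0],85],[[0,42,0],[0,0,0],85],[[0,42,0],[0,0,0],85],[[0,42,0],[0,0,0],85],[[0,42,0],[0,0,0],85],[[0,0,0],[0,0,0],85]])

```text
t: 4.1
ee_pos: [0.4003, 0.2117, 0.1491]
orientation: [0.002, -0.706, 0.708, 0.003]
force: [-0.4, -0.4, 1.1]
width: 0.995
```

```bash
python3 - <<'E'
from h import *
import pickle
show();i=camera_info("wrist");im=camera("wrist");sc=camera("scene");pickle.dump((i,im),open("w3.pkl","wb"))
p=proj("wrist",[.483,.368,.03],i).astype(int);print(p)
x0,y0=max(p[0]-90,0),max(p[1]-90,0)
a=cv2.resize(im[y0:y0+190,x0:x0+150,::-1],None,fx=3,fy=3,interpolation=cv2.INTER_CUBIC)
q=proj("scene",[.483,.368,.06]).astype(int);print(q,x0,y0)
b=cv2.resize(sc[q[1]-40:q[1]+40,q[0]-25:q[0]+25,::-1],None,fx=6,fy=6,interpolation=cv2.INTER_CUBIC)
H=max(len(a),len(b));a,b=[np.pad(v,((0,H-len(v)),(0,0),(0,0))) for v in(a,b)]
cv2.imwrite("pics/c3.png",np.hstack([a,b]))
E
```

```text
t 4.1 pos [0.4003 0.2117 0.1491] F [-0.4 -0.4  1.1] M [-0.01  0.05  0.02] w 0.995 yaw z -90.12 ytool [-0.007 -0.003 -1.   ] j [ 0.15  0.05 -0.74  1.99  0.03  1.12 -2.18]
[ 88 103]
[153 267] 0 13
```

View pics/c3.png

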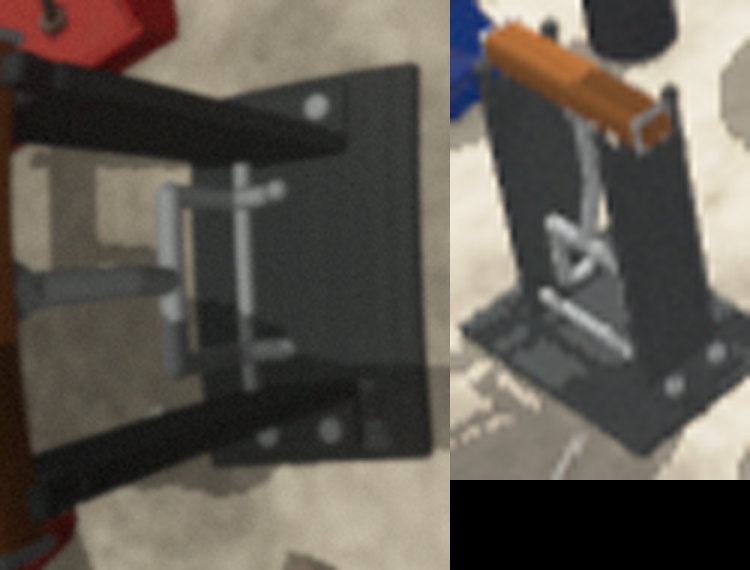

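```bash
python3 - <<'E'
from h import *
import pickle
i,im=pickle.load(open("w3.pkl","rb"))
f=lambda X:np.round((proj("wrist",X,i)-[0,13])*3).astype(int)
g=lambda X:np.round((proj("scene",X)-[153-25,267-40])*6+[450,0]).astype(int)
for sgn in(1,-1):
  for x in(.025,-.025):
    for nm,dy,z in[("toe top",-15,117),("toe bottom",-12,130),("bend",13,125),("back up",10,90)]:
      X=[.483+x,.368+sgn*dy/1000,.159-z/1000];print(sgn,x,nm,f(X),g(X))
go([.483,.368,.215],-90)
E
```

```text
1 0.025 toe top [286 187] [599 233]
1 0.025 toe bottom [297 191] [598 257]
1 0.025 bend [225 200] [556 277]
1 0.025 back up [170 194] [549 219]
1 -0.025 toe top [292 349] [667 276]
1 -0.025 toe bottom [304 345] [666 299]
1 -0.025 bend [233 353] [624 321]
1 -0.025 back up [179 365] [618 262]
-1 0.025 toe top [207 200] [550 267]
-1 0.025 toe bottom [236 201] [559 284]
-1 0.025 bend [293 189] [598 248]
-1 0.025 back up [225 183] [583 196]
-1 -0.025 toe top [215 356] [618 311]
-1 -0.025 toe bottom [243 351] [627 328]
-1 -0.025 bend [299 347] [666 290]
-1 -0.025 back up [233 360] [651 238]
t 4.2 pos [0.4032 0.2142 0.1542] axes [[-1.0, -0.001, -0.001], [0.001, -0.0, -1.0], [0.001, -1.0, 0.0]]
shift(tool,mm) [ -79.6  -60.9 -153.9] rot(tool,deg) [-0.01 -0.07  0.03] shift if turned first [ -79.8  -60.8 -153.8]
```

Emit:
send_rows(steps=[[[0,-48,0],[0,0,0],85],[[0,-48,0],[0,0,0],85],[[-20,0,-38.5],[0,0,0],85],[[-20,0,-38.5],[0,0,0],85],[[-20,0,-38.5],[0,0,0],85],[[-20,0,-38.5],[0,0,0],85],[[0,20,0],[0,0,0],85],[[0,20,0],[0,0,0],85],[[0,0,0],[0,0,0],85]])

```text
t: 5.1
ee_pos: [0.4833, 0.3683, 0.2095]
orientation: [0.0, -0.707, 0.707, 0.001]
force: [-0.8, -1.5, 0.6]
width: 0.998
```

```bash
python3 - <<'E'
from h import *
show();go([.483,.368,.140],-90)
E
```

```text
t 5.1 pos [0.4833 0.3683 0.2095] F [-0.8 -1.5  0.6] M [-0.04 -0.01 -0.01] w 0.998 yaw z -90.04 ytool [-0.001 -0.001 -1.   ] j [-0.08  0.37 -0.81  1.57  0.27  1.32 -2.5 ]
t 5.1 pos [0.4833 0.3683 0.2095] axes [[-1.0, -0.001, -0.001], [0.001, -0.001, -1.0], [0.001, -1.0, 0.001]]
shift(tool,mm) [ 0.3 69.5  0.2] rot(tool,deg) [-0.05 -0.04  0.06] shift if turned first [ 0.3 69.5  0.3]
```

Emit:
send_rows(steps=[[[0,20,0],[0,0,0],85],[[0,20,0],[0,0,0],85],[[0,15,0],[0,0,0],85],[[0,10,0],[0,0,0],85],[[0,5,0],[0,0,0],85],[[0,0,0],[0,0,0],85],[[0,0,0],[0,0,0],45],[[0,0,0],[0,0,0],25]], force=60)

```text
t: 5.9
ee_pos: [0.4832, 0.3695, 0.1402]
orientation: [0.0, 0.707, -0.707, 0.0]
force: [-0.4, 0.5, -0.3]
width: 0.685
```

```bash
python3 - <<'E'
from h import *
show()
E
```

```text
t 5.9 pos [0.4832 0.3695 0.1402] F [-0.4  0.5 -0.3] M [ 0.04 -0.03  0.05] w 0.685 yaw z -89.99 ytool [ 0.001  0.001 -1.   ] j [-0.1   0.42 -0.79  1.65  0.32  1.2  -2.53]
```

Emit:
send_rows(steps=[[[0,0,0],[0,0,0],24],[[0,0,0],[0,0,0],22],[[0,0,0],[0,0,0],15],[[0,0,0],[0,0,0],10],[[0,0,0],[0,0,0],10],[[0,0,0],[0,0,0],10]])

```text
t: 6.5
ee_pos: [0.4831, 0.3693, 0.1397]
orientation: [0.0, 0.707, -0.707, 0.0]
force: [-1.3, -1.0, 5.8]
width: 0.221
```

```bash
python3 - <<'E'
from h import *
show()
E
```

```text
t 6.5 pos [0.4831 0.3693 0.1397] F [-1.3 -1.   5.8] M [-0.18  0.1   0.07] w 0.221 yaw z -89.99 ytool [ 0.  0. -1.] j [-0.1   0.42 -0.79  1.65  0.32  1.2  -2.53]
```

Emit:
send_rows(steps=[[[0,-8,0],[0,0,0],10],[[0,-10,0],[0,0,0],10],[[0,-20,0],[0,0,0],10],[[0,-30,0],[0,0,0],10],[[0,-30,0],[0,0,0],10],[[0,-32,0],[0,0,0],10],[[0,0,0],[0,0,0],10]])

```text
t: 7.2
ee_pos: [0.4839, 0.3708, 0.2745]
orientation: [0.002, 0.709, -0.706, 0.002]
force: [0.5, 0.8, -2.6]
width: 0.222
```

Emit:
send_rows(steps=[[[-7,0,25],[0,0,0],10],[[-7,0,39],[0,0,0],10],[[-7,0,39],[0,0,0],10],[[-7,0,39],[0,0,0],10],[[-7,0,39],[0,0,0],10],[[-6,0,35],[0,0,0],10],[[0,0,20],[0,4.5,0],10],[[0,0,0],[0,4.5,0],10],[[0,0,0],[0,0,0],10],[[0,0,0],[0,0,0],10]])

```text
t: 8.2
ee_pos: [0.5236, 0.1336, 0.2691]
orientation: [0.054, 0.705, -0.705, -0.055]
force: [-0.1, -0.3, -2.0]
width: 0.221
```

```bash
python3 - <<'E'
from h import *
import pickle
show();i=camera_info("wrist");im=camera("wrist");pickle.dump((i,im),open("w4.pkl","wb"))
p=proj("wrist",[.5145,.0733,.125],i).astype(int);print(p)
x0,y0=max(p[0]-110,0),max(p[1]-90,0);print(x0,y0)
cv2.imwrite("pics/c4.png",cv2.resize(im[y0:y0+200,x0:x0+260,::-1],None,fx=3,fy=3,interpolation=cv2.INTER_CUBIC))
E
```

```text
t 8.2 pos [0.5236 0.1336 0.2691] F [-0.1 -0.3 -2. ] M [ 0.07  0.   -0.02] w 0.221 yaw z -98.82 ytool [-0.  0. -1.] j [ 0.31  0.15 -0.71  1.65  0.1   1.38 -2.14]
[313 179]
203 89
```

View pics/c4.png

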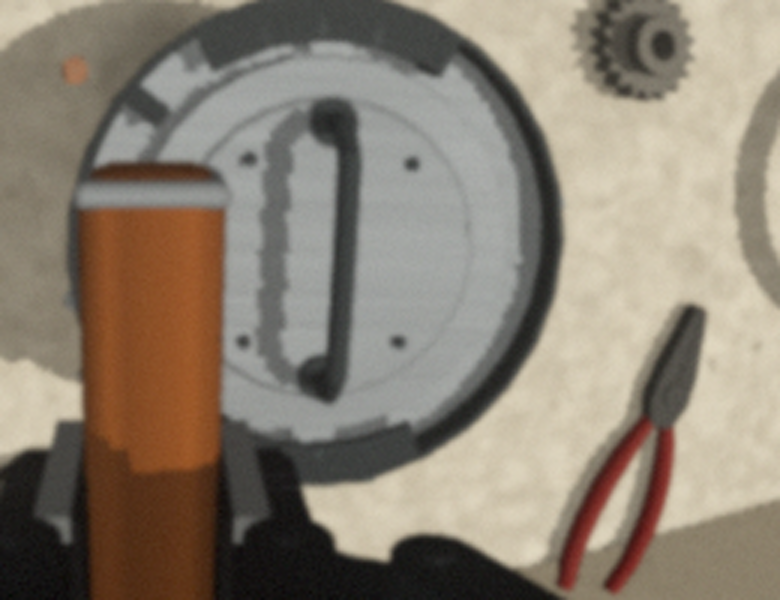

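```bash
python3 - <<'E'
from h import *
import pickle
i,im=pickle.load(open("w4.pkl","rb"));k,_=pickle.load(open("w1.pkl","rb"))
P=lambda x,y,z:onz("wrist",(203+(x+.5)/3-.5,89+(y+.5)/3-.5),z,i)
Q=lambda x,y,z:onz("wrist",(105+x/3.6-.36,45+y/3.6-.36),z,k)
pts=[(349,150),(347,200),(344,250),(341,300),(338,350)]
L=np.array([P(*p,.125) for p in pts]);print(np.round(L,4).tolist())
d=np.polyfit(L[:,0],L[:,1],1);print("yaw",np.degrees(np.arctan(d[0])),"y at x=.5145",np.polyval(d,.5145))
print("ends",P(340,105,.125),P(330,398,.125))
print("w1 line", Q(268,190,.125),Q(243,410,.125))
pts=[(320,0),(440,50),(540,160),(562,240),(530,350),(420,450),(330,483),(75,250),(110,140),(180,50)]
A=np.array([P(*p,.09)[:2] for p in pts]);x=np.linalg.lstsq(np.c_[2*A,np.ones(len(A))],(A**2).sum(1),rcond=None)[0];print("ring",x[:2],np.sqrt(x[2]+x[0]**2+x[1]**2))
E
```

```text
[[0.5548, 0.0631, 0.125], [0.5384, 0.0656, 0.125], [0.5217, 0.0685, 0.125], [0.5046, 0.0712, 0.125], [0.4869, 0.0739, 0.125]]
yaw -9.096537872582372 y at x=.5145 0.06954367655607092
ends [0.56988309 0.06427519 0.125     ] [0.46958441 0.07826507 0.125     ]
w1 line [0.55315875 0.06503682 0.125     ] [0.4817571 0.0761514 0.125    ]
ring [0.51039258 0.06826723] 0.09360951329343688
```

Emit:
send_rows(steps=[[[0,0,20],[0,0.3,0],10],[[0,0,19],[0,0,0],10],[[0,18,0],[0,0,0],10],[[0,18,0],[0,0,0],10],[[0,14,0],[0,0,0],10],[[0,6,0],[0,0,0],10],[[0,0,0],[0,0,0],10],[[0,0,0],[0,0,0],10]])

```text
t: 9.05
ee_pos: [0.5181, 0.095, 0.2139]
orientation: [0.057, 0.705, -0.705, -0.057]
force: [0.3, -0.5, -1.9]
width: 0.228
```

```bash
python3 - <<'E'
from h import *
import pickle
show();go([.5135,.0705,.2127],-99.1)
E
```

```text
t 9.05 pos [0.5181 0.095  0.2139] F [ 0.3 -0.5 -1.9] M [-0.04 -0.02  0.  ] w 0.228 yaw z -99.25 ytool [ 0.001  0.    -1.   ] j [ 0.36  0.15 -0.68  1.76  0.1   1.27 -2.08]
t 9.05 pos [0.5181 0.095  0.2139] axes [[-0.987, 0.001, -0.161], [0.161, 0.0, -0.987], [-0.001, -1.0, -0.0]]
shift(tool,mm) [ 0.6  1.2 24.9] rot(tool,deg) [ 0.02 -0.15 -0.03] shift if turned first [ 0.6  1.2 24.9]
```

Emit:
send_rows(steps=[[[0,0,7],[0,0,0],10],[[0,0,8],[0,0,0],10],[[0,0,6],[0,0,0],10],[[0,0,4],[0,0,0],10],[[0,0,0],[0,0,0],10],[[0,0,0],[0,0,0],10]])

```text
t: 9.65
ee_pos: [0.5138, 0.07, 0.2134]
orientation: [0.057, 0.705, -0.705, -0.057]
force: [-0.3, 0.0, -3.0]
width: 0.223
```

Emit:
send_rows(steps=[[[0,-4,0],[0,0,0],10],[[0,-4,0],[0,0,0],10],[[0,-2,0],[0,0,0],10],[[0,0,0],[0,0,0],10],[[0,0,0],[0,0,0],10]])

```text
t: 10.15
ee_pos: [0.5138, 0.07, 0.2234]
orientation: [0.057, 0.705, -0.705, -0.057]
force: [0.1, -0.3, -2.0]
width: 0.222
```

```bash
python3 - <<'E'
from h import *
import pickle
show();i=camera_info("wrist");im=camera("wrist");sc=camera("scene");pickle.dump((i,im),open("w5.pkl","wb"))
p=proj("wrist",[.5135,.0705,.11],i).astype(int)
x0,y0=max(p[0]-75,0),max(p[1]-130,0)
a=cv2.resize(im[y0:y0+200,x0:x0+150,::-1],None,fx=2.6,fy=2.6,interpolation=cv2.INTER_CUBIC)
q=proj("scene",[.5135,.0705,.16]).astype(int)
b=cv2.resize(sc[q[1]-50:q[1]+50,q[0]-35:q[0]+35,::-1],None,fx=5.2,fy=5.2,interpolation=cv2.INTER_CUBIC)
cv2.imwrite("pics/c5.png",np.hstack([a,b]));show()
E
```

```text
t 10.15 pos [0.5138 0.07   0.2234] F [ 0.1 -0.3 -2. ] M [-0.01 -0.06 -0.01] w 0.222 yaw z -99.29 ytool [ 0.  0. -1.] j [ 0.4   0.12 -0.66  1.76  0.08  1.28 -2.02]
t 10.25 pos [0.5137 0.07   0.2232] F [-0.4 -1.  -2.6] M [-0.02  0.04 -0.04] w 0.223 yaw z -99.3 ytool [-0.  0. -1.] j [ 0.4   0.12 -0.66  1.76  0.08  1.28 -2.02]
```

View pics/c5.png

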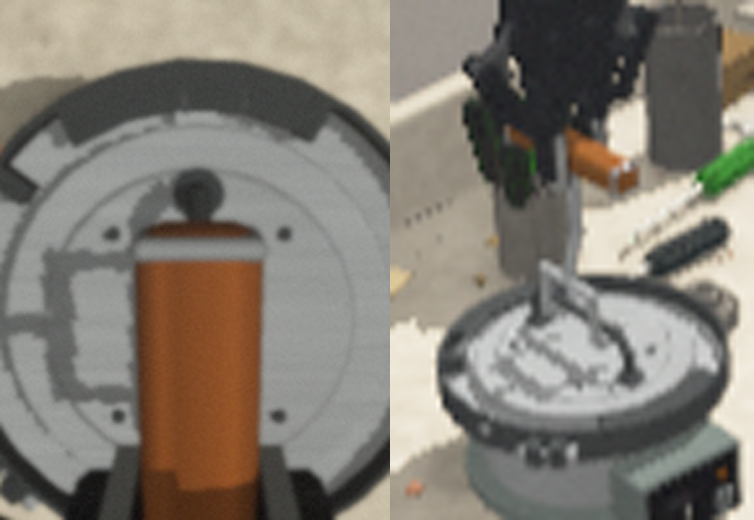

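Emit:
send_rows(steps=[[[0,-1.5,0],[0,0,0],10],[[0,-0.8,0],[0,0,0],10],[[0,0,0],[0,0,0],10],[[0,0,0],[0,0,0],10]])

```text
t: 10.65
ee_pos: [0.5137, 0.07, 0.2256]
orientation: [0.057, 0.705, -0.705, -0.057]
force: [0.3, -0.0, -3.2]
width: 0.223
```

Emit:
send_rows(steps=[[[0,-0.8,0],[0,0,0],10],[[0,0,0],[0,0,0],10],[[0,0,0],[0,0,0],10]])

```text
t: 10.95
ee_pos: [0.5135, 0.0699, 0.2261]
orientation: [-0.057, -0.705, 0.705, 0.058]
force: [-1.3, 0.2, -6.5]
width: 0.226
```

Emit:
send_rows(steps=[[[0,-0.6,0],[0,0,0],10],[[0,0,0],[0,0,0],10],[[0,0,0],[0,0,0],10]])

```text
t: 11.25
ee_pos: [0.5137, 0.0699, 0.2269]
orientation: [0.057, 0.705, -0.705, -0.057]
force: [0.3, -0.0, -6.4]
width: 0.22
```

Emit:
send_rows(steps=[[[0,-0.4,0],[0,0,0],10],[[0,0,0],[0,-2,0],10],[[0,0,0],[0,-3,0],10],[[0,0,0],[0,-3,0],10],[[0,0,0],[0,-3,0],10],[[0,0,0],[0,-2,0],10],[[0,0,0],[0,0,0],10]])

```text
t: 11.95
ee_pos: [0.5137, 0.0699, 0.2274]
orientation: [-0.023, 0.707, -0.707, 0.023]
force: [0.1, -0.2, -6.6]
width: 0.222
```

```bash
python3 - <<'E'
from h import *
show()
E
```

```text
t 11.95 pos [0.5137 0.0699 0.2274] F [ 0.1 -0.2 -6.6] M [-0.01  0.04 -0.05] w 0.222 yaw z -86.27 ytool [-0.  0. -1.] j [ 0.42  0.12 -0.68  1.76  0.08  1.29 -1.79]
```

Emit:
send_rows(steps=[[[0,0,0],[0,-2,0],10],[[0,0,0],[0,-2,0],10],[[0,0,0],[0,-2,0],10],[[0,0,0],[0,-1,0],10],[[0,0,0],[0,-1,0],10],[[0,0,0],[0,0,0],10]])

```text
t: 12.55
ee_pos: [0.5137, 0.07, 0.2274]
orientation: [-0.072, 0.703, -0.703, 0.072]
force: [-0.1, -0.0, -6.7]
width: 0.224
```

```bash
python3 - <<'E'
from h import *
show()
E
```

```text
t 12.55 pos [0.5137 0.07   0.2274] F [-0.1 -0.  -6.7] M [-0.03  0.02  0.02] w 0.224 yaw z -78.3 ytool [-0.  0. -1.] j [ 0.42  0.12 -0.69  1.76  0.08  1.29 -1.65]
```

Emit:
send_rows(steps=[[[0,0,0],[0,-1,0],10],[[0,0,0],[0,-1,0],10],[[0,0,0],[0,-1,0],10],[[0,0,0],[0,0,0],10]])

```text
t: 12.95
ee_pos: [0.5138, 0.0699, 0.2274]
orientation: [-0.091, 0.701, -0.701, 0.091]
force: [0.4, -0.9, -6.7]
width: 0.218
```

```bash
python3 - <<'E'
from h import *
show()
E
```

```text
t 12.95 pos [0.5138 0.0699 0.2274] F [ 0.4 -0.9 -6.7] M [-0.03 -0.01  0.  ] w 0.218 yaw z -75.25 ytool [ 0.  0. -1.] j [ 0.43  0.12 -0.69  1.76  0.08  1.29 -1.6 ]
```

Emit:
send_rows(steps=[[[0,0,0],[0,-1,0],10],[[0,0,0],[0,-1.5,0],10],[[0,0,0],[0,-1.5,0],10],[[0,0,0],[0,-1,0],10],[[0,0,0],[0,0,0],10]])

```text
t: 13.45
ee_pos: [0.5137, 0.07, 0.2274]
orientation: [-0.121, 0.697, -0.697, 0.121]
force: [0.5, 0.1, -6.0]
width: 0.222
```

```bash
python3 - <<'E'
from h import *
show()
E
```

```text
t 13.45 pos [0.5137 0.07   0.2274] F [ 0.5  0.1 -6. ] M [ 0.02 -0.03 -0.01] w 0.222 yaw z -70.25 ytool [-0.  0. -1.] j [ 0.43  0.12 -0.7   1.76  0.08  1.29 -1.51]
```

Emit:
send_rows(steps=[[[0,0,0],[0,-1,0],10],[[0,0,0],[0,-1.5,0],10],[[0,0,0],[0,-1.5,0],10],[[0,0,0],[0,-1,0],10],[[0,0,0],[0,0,0],10]])

```text
t: 13.95
ee_pos: [0.5137, 0.07, 0.2274]
orientation: [-0.152, 0.691, -0.691, 0.152]
force: [-0.7, -0.6, -6.8]
width: 0.222
```

```bash
python3 - <<'E'
from h import *
show()
E
```

```text
t 13.95 pos [0.5137 0.07   0.2274] F [-0.7 -0.6 -6.8] M [-0.   -0.01  0.04] w 0.222 yaw z -65.24 ytool [ 0.  0. -1.] j [ 0.44  0.12 -0.71  1.76  0.08  1.29 -1.42]
```

Emit:
send_rows(steps=[[[0,0,0],[0,-1,0],10],[[0,0,0],[0,-1,0],10],[[0,0,0],[0,-1,0],10],[[0,0,0],[0,0,0],10]])

```text
t: 14.35
ee_pos: [0.5138, 0.07, 0.2274]
orientation: [-0.17, 0.686, -0.686, 0.17]
force: [-0.4, 0.2, -6.4]
width: 0.22
```

```bash
python3 - <<'E'
from h import *
show()
E
```

```text
t 14.35 pos [0.5138 0.07   0.2274] F [-0.4  0.2 -6.4] M [ 0.01 -0.03 -0.02] w 0.22 yaw z -62.24 ytool [ 0.  0. -1.] j [ 0.44  0.12 -0.71  1.76  0.08  1.29 -1.37]
```

Emit:
send_rows(steps=[[[0,0,0],[0,-1,0],10],[[0,0,0],[0,-1,0],10],[[0,0,0],[0,-1,0],10],[[0,0,0],[0,0,0],10]])

```text
t: 14.75
ee_pos: [0.5138, 0.07, 0.2275]
orientation: [-0.188, 0.682, -0.682, 0.188]
force: [-0.1, 0.1, -6.4]
width: 0.222
```

```bash
python3 - <<'E'
from h import *
show()
E
```

```text
t 14.75 pos [0.5138 0.07   0.2275] F [-0.1  0.1 -6.4] M [ 0.    0.02 -0.  ] w 0.222 yaw z -59.24 ytool [ 0.  0. -1.] j [ 0.45  0.12 -0.71  1.76  0.08  1.29 -1.32]
```

Emit:
send_rows(steps=[[[0,0,0],[0,-1,0],10],[[0,0,0],[0,-1,0],10],[[0,0,0],[0,-1,0],10],[[0,0,0],[0,0,0],10]])

```text
t: 15.15
ee_pos: [0.5138, 0.0699, 0.2275]
orientation: [0.205, -0.677, 0.677, -0.205]
force: [0.7, -1.0, -7.3]
width: 0.222
```

```bash
python3 - <<'E'
from h import *
show();import pickle
i=camera_info("wrist");im=camera("wrist");pickle.dump((i,im),open("w6.pkl","wb"))
p=proj("wrist",[.5135,.0705,.11],i).astype(int)
x0,y0=max(p[0]-120,0),max(p[1]-130,0)
cv2.imwrite("pics/c6.png",cv2.resize(im[y0:y0+200,x0:x0+240,::-1],None,fx=3,fy=3,interpolation=cv2.INTER_CUBIC));show()
E
```

```text
t 15.15 pos [0.5138 0.0699 0.2275] F [ 0.7 -1.  -7.3] M [-0.03 -0.09  0.04] w 0.222 yaw z -56.25 ytool [ 0.  0. -1.] j [ 0.45  0.12 -0.72  1.76  0.08  1.29 -1.27]
t 15.2 pos [0.5138 0.0699 0.2274] F [ 0.9 -0.2 -7.3] M [-0.03 -0.05 -0.04] w 0.221 yaw z -56.29 ytool [ 0.  0. -1.] j [ 0.45  0.12 -0.72  1.76  0.08  1.29 -1.27]
```

View pics/c6.png

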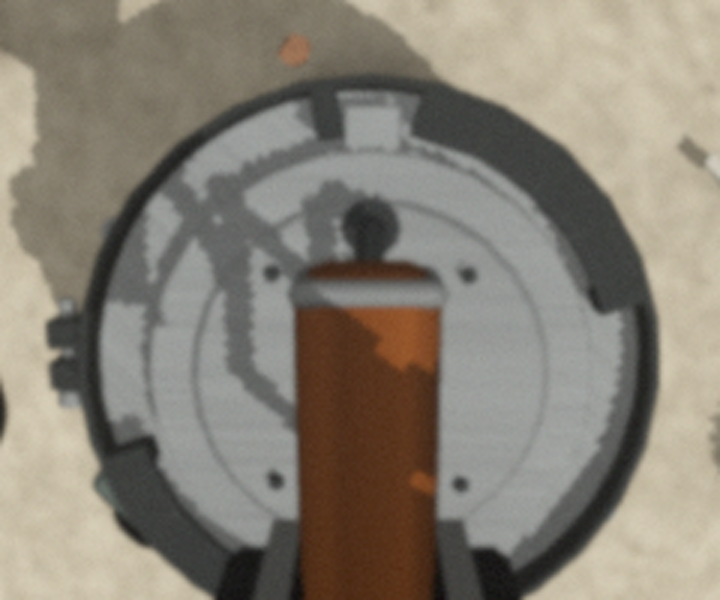

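Emit:
send_rows(steps=[[[0,0,0],[0,-0.5,0],10],[[0,0,0],[0,-0.5,0],10],[[0,0,0],[0,-0.5,0],10],[[0,0,0],[0,0,0],10]])

```text
t: 15.6
ee_pos: [0.5138, 0.07, 0.2275]
orientation: [-0.214, 0.674, -0.674, 0.214]
force: [0.5, 0.2, -7.4]
width: 0.219
```

```bash
python3 - <<'E'
from h import *
show()
E
```

```text
t 15.6 pos [0.5138 0.07   0.2275] F [ 0.5  0.2 -7.4] M [-0.12 -0.13 -0.02] w 0.219 yaw z -54.77 ytool [ 0.  0. -1.] j [ 0.45  0.12 -0.72  1.76  0.08  1.29 -1.24]
```

Emit:
send_rows(steps=[[[0,0,0],[0,-0.5,0],10],[[0,0,0],[0,-0.5,0],10],[[0,0,0],[0,-0.5,0],10],[[0,0,0],[0,0,0],10]])

```text
t: 16.0
ee_pos: [0.5138, 0.0699, 0.2275]
orientation: [0.223, -0.671, 0.671, -0.223]
force: [0.1, -0.1, -5.9]
width: 0.226
```

```bash
python3 - <<'E'
from h import *
show()
E
```

```text
t 16.0 pos [0.5138 0.0699 0.2275] F [ 0.1 -0.1 -5.9] M [-0.26 -0.3  -0.03] w 0.226 yaw z -53.28 ytool [ 0. -0. -1.] j [ 0.45  0.12 -0.72  1.76  0.09  1.29 -1.22]
```

Emit:
send_rows(steps=[[[0,0,0],[0,-0.5,0],10],[[0,0,0],[0,-0.5,0],10],[[0,0,0],[0,0,0],10],[[0,0,0],[0,0,0],10]])

```text
t: 16.4
ee_pos: [0.5138, 0.0699, 0.2275]
orientation: [0.228, -0.669, 0.669, -0.228]
force: [1.8, -1.1, -6.9]
width: 0.223
```

```bash
python3 - <<'E'
from h import *
show()
import pickle
i=camera_info("wrist");im=camera("wrist");pickle.dump((i,im),open("w7.pkl","wb"));show()
# compare with w6: rotate-free correlation not needed; save crop
p=proj("wrist",[.5135,.0705,.11],i).astype(int)
x0,y0=max(p[0]-120,0),max(p[1]-130,0)
cv2.imwrite("pics/c7.png",cv2.resize(im[y0:y0+200,x0:x0+240,::-1],None,fx=3,fy=3,interpolation=cv2.INTER_CUBIC))
E
```

```text
t 16.4 pos [0.5138 0.0699 0.2275] F [ 1.8 -1.1 -6.9] M [-0.41 -0.35 -0.1 ] w 0.223 yaw z -52.3 ytool [ 0. -0. -1.] j [ 0.45  0.12 -0.72  1.76  0.09  1.29 -1.2 ]
t 16.45 pos [0.5138 0.0699 0.2275] F [ 0.9 -1.7 -6.4] M [-0.41 -0.3  -0.07] w 0.224 yaw z -52.31 ytool [ 0. -0. -1.] j [ 0.45  0.12 -0.72  1.76  0.09  1.29 -1.2 ]
```

View pics/c7.png

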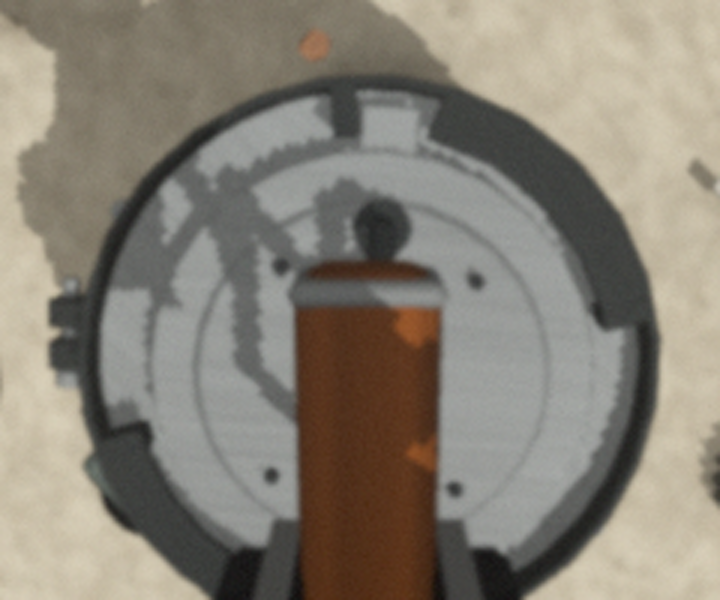

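Emit:
send_rows(steps=[[[0,0,0],[0,1,0],10],[[0,0,0],[0,1,0],10],[[0,0,0],[0,0.3,0],10],[[0,0,0],[0,0,0],10]])

```text
t: 16.85
ee_pos: [0.5136, 0.0702, 0.2273]
orientation: [-0.215, 0.674, -0.674, 0.215]
force: [-0.3, -0.4, -6.9]
width: 0.224
```

```bash
python3 - <<'E'
from h import *
show()
E
```

```text
t 16.85 pos [0.5136 0.0702 0.2273] F [-0.3 -0.4 -6.9] M [ 0.   -0.02  0.02] w 0.224 yaw z -54.6 ytool [-0.  0. -1.] j [ 0.45  0.12 -0.72  1.76  0.08  1.29 -1.24]
```

Emit:
send_rows(steps=[[[0,-1,0],[0,0,0],10],[[0,-1,0],[0,0,0],10],[[0,-1,0],[0,0,0],10],[[0,0,0],[0,0,0],10]])

```text
t: 17.25
ee_pos: [0.5138, 0.07, 0.2307]
orientation: [0.215, -0.674, 0.674, -0.215]
force: [1.1, 0.2, -7.5]
width: 0.223
```

```bash
python3 - <<'E'
from h import *
show()
E
```

```text
t 17.25 pos [0.5138 0.07   0.2307] F [ 1.1  0.2 -7.5] M [ 0.01 -0.05  0.03] w 0.223 yaw z -54.59 ytool [ 0.  0. -1.] j [ 0.45  0.12 -0.72  1.75  0.08  1.3  -1.24]
```

Emit:
send_rows(steps=[[[0,-2,0],[0,0,0],10],[[0,-2,0],[0,0,0],10],[[0,-2,0],[0,0,0],10],[[0,-3,0],[0,0,0],10],[[0,-4,0],[0,0,0],10],[[0,-6,0],[0,0,0],10],[[0,-12,0],[0,0,0],10],[[0,-18,0],[0,0,0],10],[[0,-16,0],[0,0,0],10],[[0,-6,0],[0,0,0],10]])

```text
t: 18.25
ee_pos: [0.5145, 0.0703, 0.3039]
orientation: [0.214, -0.673, 0.674, -0.216]
force: [0.5, -0.3, -7.2]
width: 0.227
```

Emit:
send_rows(steps=[[[2,0,2],[0,0,0],10],[[6,0,6],[0,0,0],10],[[10,0,11],[0,0,0],10],[[14,0,15],[0,0,0],10],[[18,0,19],[0,0,0],10],[[18,0,19],[0,0,0],10],[[18,0,19],[0,0,0],10],[[16,0,17],[0,0,0],10],[[12,0,13],[0,0,0],10],[[8,0,9],[0,0,0],10]])

```text
t: 19.25
ee_pos: [0.4885, -0.109, 0.3004]
orientation: [-0.215, 0.674, -0.674, 0.214]
force: [0.4, -0.6, -7.0]
width: 0.221
```

Emit:
send_rows(steps=[[[5,0,5],[0,0,0],10],[[3,0,3],[0,0,0],10],[[1,0,1],[0,0,0],10],[[0,0,0],[0,0,0],10],[[0,0,0],[0,0,0],10],[[0,0,0],[0,0,0],10],[[0,0,0],[0,0,0],10]])

```text
t: 19.95
ee_pos: [0.4876, -0.1189, 0.3015]
orientation: [-0.215, 0.674, -0.674, 0.215]
force: [0.3, 0.4, -7.0]
width: 0.227
```

```bash
python3 - <<'E'
from h import *
show()
import pickle
i=camera_info("wrist");im=camera("wrist");tp=camera("top");ti=camera_info("top");pickle.dump((i,im,tp,ti),open("w8.pkl","wb"));show()
print(proj("wrist",[.484,-.286,.035],i),proj("top",[.484,-.286,.035]))
q=proj("top",[.484,-.286,.035]).astype(int)
a=cv2.resize(im[:,:,::-1],(500,375));
b=cv2.resize(tp[q[1]-40:q[1]+40,q[0]-35:q[0]+35,::-1],None,fx=4.2,fy=4.2,interpolation=cv2.INTER_CUBIC);print(q)
a=np.pad(a,((0,375),(0,0),(0,0)))[:375];b=np.pad(b,((0,39),(0,0),(0,0)))
cv2.imwrite("pics/c8.png",np.hstack([a,b]))
E
```

```text
t 19.95 pos [ 0.4876 -0.1189  0.3015] F [ 0.3  0.4 -7. ] M [0.01 0.05 0.02] w 0.227 yaw z -54.56 ytool [ 0.  0. -1.] j [ 0.68  0.03 -0.54  1.68  0.02  1.43 -0.81]
t 20.05 pos [ 0.4875 -0.119   0.3015] F [-0.6  0.2 -7.5] M [ 0.02 -0.01 -0.01] w 0.227 yaw z -54.58 ytool [ 0.  0. -1.] j [ 0.68  0.03 -0.54  1.68  0.02  1.43 -0.81]
[340.46215355 223.8912444 ] [312.15046628 191.25259853]
[312 191]
```

View pics/c8.png

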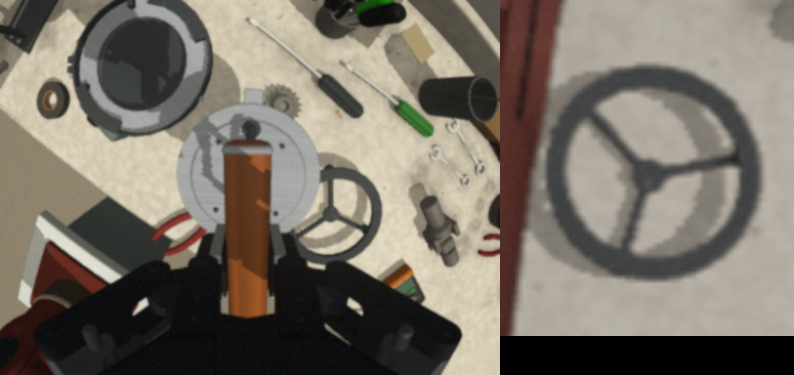

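```bash
python3 - <<'E'
from h import *
import pickle
from scipy.optimize import minimize
i,im=pickle.load(open("w1.pkl","rb"));w8,im8,tp,ti=pickle.load(open("w8.pkl","rb"))
th=np.linspace(0,2*np.pi,120,endpoint=False)
def score(c,n,I,g,z=.035):
    s=0
    for r,w in[(.069,1),(.075,1),(.081,1),(.088,-1.2),(.062,-.8)]:
        for t in th:
            u=proj(n,[c[0]+r*np.cos(t),c[1]+r*np.sin(t),z],I)
            s+=w*cv2.getRectSubPix(g,(1,1),(float(u[0]),float(u[1])))[0,0]
    return s/120
for nm,n,I,a in[("w1","wrist",i,im),("top","top",ti,tp)]:
    g=cv2.cvtColor(a,cv2.COLOR_RGB2GRAY).astype(np.float32)
    f=minimize(lambda c:score(c,n,I,g),[.484,-.286],method="Nelder-Mead",options=dict(xatol=2e-4,fatol=.05,initial_simplex=[[.478,-.29],[.49,-.29],[.484,-.28]]))
    print(nm,f.x,f.fun)
    # pot lid reference: lid lock-ring not used
E
```

```text
w1 [ 0.48514877 -0.28339145] -98.11742401123047
top [ 0.48308202 -0.2883085 ] -67.69927215576172
```

```bash
python3 - <<'E'
from h import *
import pickle
from scipy.optimize import minimize
w8,im,tp,ti=pickle.load(open("w8.pkl","rb"))
g=cv2.cvtColor(im,cv2.COLOR_RGB2GRAY).astype(np.float32)
th=np.linspace(0,2*np.pi,180,endpoint=False)
def score(c):
    s=0
    for r,w in[(.069,1),(.075,1),(.081,1),(.088,-1.5),(.062,-1.5)]:
        v=[]
        for t in th:
            u=proj("wrist",[c[0]+r*np.cos(t),c[1]+r*np.sin(t),.035],w8)
            if u[0]>338 and u[1]<262: v.append(cv2.getRectSubPix(g,(1,1),(float(u[0]),float(u[1])))[0,0])
        s+=w*np.mean(v)
    return s
for s in(0,.006):
    f=minimize(score,[.484,-.286],method="Nelder-Mead",options=dict(xatol=2e-4,fatol=.05,initial_simplex=[[.478,-.29+s],[.49,-.29],[.484,-.28]]));print(f.x,f.fun)
# lid centre relative to TCP: fit lid disc r=.072, top z = TCP z -.1424+.010
TCP=get_obs()["ee_pos"];z=TCP[2]-.1424+.010
def sl(c):
    s=0
    for r,w in[(.068,-1),(.0745,1),(.077,1)]:
        v=[]
        for t in th:
            u=proj("wrist",[c[0]+r*np.cos(t),c[1]+r*np.sin(t),z],w8)
            if u[1]<200: v.append(cv2.getRectSubPix(g,(1,1),(float(u[0]),float(u[1])))[0,0])
        s+=w*np.mean(v)
    return s
f=minimize(sl,TCP[:2],method="Nelder-Mead",options=dict(xatol=2e-4,fatol=.05,initial_simplex=[TCP[:2]+.004,TCP[:2]+[.004,-.004],TCP[:2]-.004]));print("lid",f.x,f.fun,TCP)
go([.4835,-.2865,.30],-54.6)
E
```

```text
[ 0.48491201 -0.28600127] -318.32537841796875
[ 0.48493022 -0.28595581] -318.32354736328125
lid [ 0.49253727 -0.12532063] 130.59400939941406 [ 0.48754037 -0.11902559  0.30145968]
t 20.05 pos [ 0.4875 -0.119   0.3015] axes [[-0.815, 0.0, 0.58], [-0.58, 0.0, -0.815], [-0.0, -1.0, 0.0]]
shift(tool,mm) [100.4   1.5 134.1] rot(tool,deg) [-0.    0.02 -0.  ] shift if turned first [100.3   1.5 134.2]
```

```bash
python3 - <<'E'
from h import *
import pickle
from scipy.optimize import minimize
w8,im,tp,ti=pickle.load(open("w8.pkl","rb"))
TCP=np.array([.4875,-.119,.3015]);z=TCP[2]-.1424+.010
a=cv2.cvtColor(im,cv2.COLOR_RGB2LAB).astype(np.float32)
for k,nm in((0,"L"),(2,"b")):
    g=np.ascontiguousarray(a[:,:,k]);th=np.linspace(0,2*np.pi,240,endpoint=False)
    def prof(c,r):
        v=[]
        for t in th:
            u=proj("wrist",[c[0]+r*np.cos(t),c[1]+r*np.sin(t),z],w8)
            if u[1]<215: v.append(cv2.getRectSubPix(g,(1,1),(float(u[0]),float(u[1])))[0,0])
        return np.mean(v)
    print(nm,[round(float(prof(TCP,r/1000)),1) for r in(60,64,68,70,72,74,76,80)])
    f=minimize(lambda c:prof(c,.069)-prof(c,.0755),TCP[:2],method="Nelder-Mead",options=dict(xatol=2e-4,fatol=.02,initial_simplex=[TCP[:2]+.004,TCP[:2]+[.004,-.004],TCP[:2]-.004]));d=f.x-TCP[:2];print(d,"along tool x",d@[-.815,-.58],"tool z",d@[.58,-.815],f.fun)
E
```

```text
L [166.4, 170.7, 171.6, 172.0, 169.9, 171.1, 172.2, 167.3]
[0.00384208 0.00196471] along tool x -0.004270828693473372 tool z 0.000627172751435794 -11.594406127929688
b [129.2, 129.2, 129.2, 130.5, 134.1, 137.7, 138.3, 138.1]
[ 0.00089683 -0.00084449] along tool x -0.00024111034393310636 tool z 0.0012084194564819198 -8.91558837890625
```

Emit:
send_rows(steps=[[[2,0,3],[0,0,0],10],[[6,0,8],[0,0,0],10],[[11,0,15],[0,0,0],10],[[15,0,20],[0,0,0],10],[[18,0,23],[0,0,0],10],[[16,0,21],[0,0,0],10],[[13,0,18],[0,0,0],10],[[10,0,13],[0,0,0],10],[[6,0,9],[0,0,0],10],[[3,0,3.7],[0,0,0],10]])

```text
t: 21.05
ee_pos: [0.4833, -0.2872, 0.3012]
orientation: [-0.215, 0.674, -0.674, 0.215]
force: [0.3, -0.7, -7.2]
width: 0.224
```

Emit:
send_rows(steps=[[[0,3,0],[0,0,0],10],[[0,8,0],[0,0,0],10],[[0,14,0],[0,0,0],10],[[0,18,0],[0,0,0],10],[[0,18,0],[0,0,0],10],[[0,16,0],[0,0,0],10],[[0,10,0],[0,0,0],10],[[0,6,0],[0,0,0],10],[[0,3,0],[0,0,0],10],[[0,0,0],[0,0,0],10]])

```text
t: 22.05
ee_pos: [0.4836, -0.286, 0.2054]
orientation: [0.215, -0.674, 0.674, -0.215]
force: [-0.3, -0.5, -6.1]
width: 0.218
```

```bash
python3 - <<'E'
from h import *
show();go([.4836,-.286,.19],-54.6)
E
```

```text
t 22.05 pos [ 0.4836 -0.286   0.2054] F [-0.3 -0.5 -6.1] M [-0.02 -0.02  0.01] w 0.218 yaw z -54.59 ytool [ 0.  0. -1.] j [ 0.82  0.2  -0.41  1.7   0.08  1.26 -0.56]
t 22.05 pos [ 0.4836 -0.286   0.2054] axes [[-0.815, 0.0, 0.579], [-0.579, 0.0, -0.815], [-0.0, -1.0, 0.0]]
shift(tool,mm) [-0.1 15.4 -0. ] rot(tool,deg) [-0.    0.01 -0.01] shift if turned first [-0.1 15.4 -0. ]
```

Emit:
send_rows(steps=[[[0,6,0],[0,0,0],10],[[0,6,0],[0,0,0],10],[[0,4,0],[0,0,0],10],[[0,2,0],[0,0,0],10],[[0,2,0],[0,0,0],10],[[0,1,0],[0,0,0],10],[[0,0,0],[0,0,0],10]])

```text
t: 22.75
ee_pos: [0.4834, -0.2861, 0.1844]
orientation: [-0.215, 0.674, -0.674, 0.215]
force: [1.0, 0.5, -7.5]
width: 0.224
```

Emit:
send_rows(steps=[[[0,1,0],[0,0,0],10],[[0,1,0],[0,0,0],10],[[0,1,0],[0,0,0],10],[[0,1,0],[0,0,0],10],[[0,0.6,0],[0,0,0],10],[[0,0,0],[0,0,0],10]])

```text
t: 23.35
ee_pos: [0.4834, -0.2861, 0.1797]
orientation: [-0.215, 0.674, -0.674, 0.215]
force: [-0.6, 0.4, -6.8]
width: 0.226
```

```bash
python3 - <<'E'
from h import *
show()
E
```

```text
t 23.35 pos [ 0.4834 -0.2861  0.1797] F [-0.6  0.4 -6.8] M [ 0.02 -0.   -0.05] w 0.226 yaw z -54.6 ytool [-0.  0. -1.] j [ 0.81  0.22 -0.41  1.73  0.09  1.21 -0.57]
```

Emit:
send_rows(steps=[[[0,0.7,0],[0,0,0],10],[[0,0.7,0],[0,0,0],10],[[0,0.7,0],[0,0,0],10],[[0,0.7,0],[0,0,0],10],[[0,0.6,0],[0,0,0],10],[[0,0.6,0],[0,0,0],10],[[0,0,0],[0,0,0],10]])

```text
t: 24.05
ee_pos: [0.4836, -0.2862, 0.176]
orientation: [0.215, -0.674, 0.674, -0.215]
force: [-0.0, 0.8, -5.8]
width: 0.226
```

Emit:
send_rows(steps=[[[0,0.6,0],[0,0,0],10],[[0,0.6,0],[0,0,0],10],[[0,0,0],[0,0,0],10]])

```text
t: 24.35
ee_pos: [0.4837, -0.2862, 0.1749]
orientation: [0.215, -0.673, 0.674, -0.215]
force: [-0.9, 0.1, -2.6]
width: 0.222
```

```bash
python3 - <<'E'
from h import *
show()
E
```

```text
t 24.35 pos [ 0.4837 -0.2862  0.1749] F [-0.9  0.1 -2.6] M [-0.02  0.04 -0.01] w 0.222 yaw z -54.6 ytool [ 0.001 -0.    -1.   ] j [ 0.81  0.22 -0.41  1.74  0.09  1.2  -0.57]
```

Emit:
send_rows(steps=[[[0,4,0],[0,0,0],10],[[0,4,0],[0,0,0],10],[[0,4,0],[0,0,0],10],[[0,0,0],[0,0,0],10],[[0,0,0],[0,0,0],10]])

```text
t: 24.85
ee_pos: [0.4834, -0.2861, 0.1624]
orientation: [-0.215, 0.674, -0.673, 0.215]
force: [0.2, 0.3, -2.3]
width: 0.225
```

Emit:
send_rows(steps=[[[0,0,-4],[0,0,0],10],[[0,0,-6],[0,0,0],10],[[0,0,-8],[0,0,0],10],[[0,0,-7],[0,0,0],10],[[0,0,-3],[0,0,0],10],[[0,0,0],[0,0,0],10]])

```text
t: 25.45
ee_pos: [0.467, -0.2629, 0.1628]
orientation: [0.215, -0.673, 0.674, -0.215]
force: [-0.2, -0.4, -2.1]
width: 0.226
```

Emit:
send_rows(steps=[[[0,-6,0],[0,0,0],10],[[0,-10,0],[0,0,0],10],[[0,-20,0],[0,0,0],10],[[0,-30,0],[0,0,0],10],[[0,-30,0],[0,0,0],10],[[0,-20,0],[0,0,0],10],[[0,0,0],[0,0,0],10]])

```text
t: 26.15
ee_pos: [0.4688, -0.264, 0.2826]
orientation: [0.214, -0.672, 0.675, -0.216]
force: [0.6, -0.6, -2.2]
width: 0.224
```

```bash
python3 - <<'E'
from h import *
show()
go([.483,.3693,.30],-90)
E
```

```text
t 26.15 pos [ 0.4688 -0.264   0.2826] F [ 0.6 -0.6 -2.2] M [-0.01  0.01  0.02] w 0.224 yaw z -54.6 ytool [ 0.005 -0.003 -1.   ] j [ 0.82  0.1  -0.42  1.65  0.04  1.4  -0.56]
t 26.15 pos [ 0.4688 -0.264   0.2826] axes [[-0.815, 0.005, 0.579], [-0.579, -0.003, -0.815], [-0.003, -1.0, 0.005]]
shift(tool,mm) [-378.5  -19.3 -507.9] rot(tool,deg) [-0.26 35.4  -0.24] shift if turned first [ -14.2  -17.4 -633.3]
```

Emit:
send_rows(steps=[[[0,-4,0],[0,7.08,0],10],[[0,-4,0],[0,7.08,0],10],[[0,-4,0],[0,7.08,0],10],[[0,-4,0],[0,7.08,0],10],[[0,-2,0],[0,7.08,0],10],[[-1,0,-15],[0,0,0],10],[[-1,0,-30],[0,0,0],10],[[-1,0,-45],[0,0,0],10],[[-1,0,-45],[0,0,0],10],[[-1,0,-45],[0,0,0],10]])

```text
t: 27.15
ee_pos: [0.4716, -0.0805, 0.296]
orientation: [-0.002, 0.707, -0.707, 0.001]
force: [0.9, -0.3, -2.3]
width: 0.227
```

Emit:
send_rows(steps=[[[-1,0,-45],[0,0,0],10],[[-1,0,-45],[0,0,0],10],[[-1,0,-45],[0,0,0],10],[[-1,0,-45],[0,0,0],10],[[-1,0,-45],[0,0,0],10],[[-1,0,-45],[0,0,0],10],[[-1,0,-45],[0,0,0],10],[[-1,0,-45],[0,0,0],10],[[-1,0,-40],[0,0,0],10],[[0,0,-25],[0,0,0],10]])

```text
t: 28.15
ee_pos: [0.479, 0.3456, 0.2959]
orientation: [-0.003, 0.708, -0.707, 0.002]
force: [0.4, -0.2, -2.6]
width: 0.225
```

Emit:
send_rows(steps=[[[0,0,-10],[0,0,0],10],[[0,0,0],[0,0,0],10],[[0,0,0],[0,0,0],10]])

```text
t: 28.45
ee_pos: [0.4811, 0.3507, 0.2963]
orientation: [0.0, -0.707, 0.707, -0.0]
force: [0.3, -0.7, -1.5]
width: 0.225
```

```bash
python3 - <<'E'
from h import *
show()
go([.4831,.3693,.1397],-90)
E
```

```text
t 28.45 pos [0.4811 0.3507 0.2963] F [ 0.3 -0.7 -1.5] M [-0.03  0.   -0.01] w 0.225 yaw z -89.95 ytool [-0.    -0.001 -1.   ] j [ 0.02  0.32 -0.91  1.47  0.25  1.48 -2.46]
t 28.45 pos [0.4811 0.3507 0.2963] axes [[-1.0, -0.0, 0.001], [-0.001, -0.001, -1.0], [0.0, -1.0, 0.001]]
shift(tool,mm) [ -2.1 156.6 -18.7] rot(tool,deg) [-0.06  0.05  0.02] shift if turned first [ -2.  156.6 -18.6]
```

Emit:
send_rows(steps=[[[-1,5,-10],[0,0,0],10],[[-1,10,-8.6],[0,0,0],10],[[0,25,0],[0,0,0],10],[[0,30,0],[0,0,0],10],[[0,20,0],[0,0,0],10],[[0,10,0],[0,0,0],10],[[0,0,0],[0,0,0],10],[[0,0,0],[0,0,0],10]])

```text
t: 29.25
ee_pos: [0.4834, 0.3707, 0.1974]
orientation: [0.0, 0.707, -0.707, 0.0]
force: [0.1, 0.4, -1.3]
width: 0.226
```

```bash
python3 - <<'E'
from h import *
import pickle
show()
go([.4831,.3693,.1397],-90)
def h(im,nm):
    m=cv2.inRange(cv2.cvtColor(im,cv2.COLOR_RGB2HSV),(5,120,40),(20,255,255));m[:140]=0;m[290:]=0
    ys,xs=np.nonzero(m);k=(xs>150)&(xs<350);ys,xs=ys[k],xs[k];c=[(y,(xs[ys==y].min()+xs[ys==y].max())/2,np.ptp(xs[ys==y])) for y in range(ys.min()+8,ys.max()-5,15)];print(nm,np.round(c,1).tolist())
h(pickle.load(open("w4.pkl","rb"))[1],"w4");h(pickle.load(open("w8.pkl","rb"))[1],"w8");h(camera("wrist"),"now")
E
```

```text
t 29.25 pos [0.4834 0.3707 0.1974] F [ 0.1  0.4 -1.3] M [ 0.04 -0.02  0.03] w 0.226 yaw z -90.0 ytool [ 0.001  0.001 -1.   ] j [-0.03  0.4  -0.89  1.58  0.32  1.31 -2.54]
t 29.25 pos [0.4834 0.3707 0.1974] axes [[-1.0, 0.001, 0.0], [-0.0, 0.001, -1.0], [-0.001, -1.0, -0.001]]
shift(tool,mm) [ 0.4 57.7  1.4] rot(tool,deg) [ 0.04  0.   -0.03] shift if turned first [ 0.3 57.7  1.4]Traceback (most recent call last):
  File "<stdin>", line 8, in <module>
  File "<stdin>", line 7, in h
    return umr_minimum(a, axis, None, out, keepdims, initial, where)
ValueError: zero-size array to reduction operation minimum which has no identity
```

```bash
python3 - <<'E'
from h import *
import pickle
def h(im,nm):
    m=cv2.inRange(cv2.cvtColor(im,cv2.COLOR_RGB2HSV),(3,100,30),(22,255,255));m[:140]=0;m[290:]=0;m[:,:190]=0;m[:,320:]=0
    n,l,s,_=cv2.connectedComponentsWithStats(m);b=1+np.argmax(s[1:,4]);ys,xs=np.nonzero(l==b)
    print(nm,[(int(y),float((xs[ys==y].min()+xs[ys==y].max())/2)) for y in range(ys.min()+8,ys.max()-5,20) if (ys==y).any()])
h(pickle.load(open("w4.pkl","rb"))[1],"w4");h(pickle.load(open("w8.pkl","rb"))[1],"w8");h(camera("wrist"),"now")
E
```

```text
w4 [(166, 252.5), (186, 253.0), (206, 253.0), (226, 253.0), (246, 253.0), (266, 253.5)]
w8 [(166, 253.0), (186, 252.5), (206, 253.0), (226, 253.0), (246, 253.0), (266, 253.5)]
now [(166, 253.0), (186, 253.5), (206, 253.5), (226, 253.5), (246, 253.5), (266, 253.5)]
```

No slip of the handle in the grip. Lowering into the saddles.

Emit:
send_rows(steps=[[[0,10,1.2],[0,0,0],10],[[0,15,0],[0,0,0],10],[[0,12,0],[0,0,0],10],[[0,8,0],[0,0,0],10],[[0,5,0],[0,0,0],10],[[0,3,0],[0,0,0],10],[[0,2,0],[0,0,0],10],[[0,0,0],[0,0,0],10]])

```text
t: 30.1
ee_pos: [0.4832, 0.3692, 0.1417]
orientation: [0.0, 0.707, -0.707, 0.0]
force: [-0.8, -0.5, -2.5]
width: 0.22
```

```bash
python3 - <<'E'
from h import *
show();go([.4831,.3693,.1397],-90)
E
```

```text
t 30.1 pos [0.4832 0.3692 0.1417] F [-0.8 -0.5 -2.5] M [-0.03 -0.01  0.01] w 0.22 yaw z -89.99 ytool [ 0.  0. -1.] j [-0.05  0.45 -0.87  1.65  0.36  1.22 -2.56]
t 30.1 pos [0.4832 0.3692 0.1417] axes [[-1.0, 0.0, 0.0], [-0.0, 0.0, -1.0], [-0.0, -1.0, -0.0]]
shift(tool,mm) [ 0.1  2.  -0.1] rot(tool,deg) [ 0.01  0.01 -0.01] shift if turned first [ 0.1  2.  -0.1]
```

Emit:
send_rows(steps=[[[0,0.8,0],[0,0,0],10],[[0,0.7,0],[0,0,0],10],[[0,0.3,0],[0,0,0],10],[[0,0,0],[0,0,0],10]])

```text
t: 30.5
ee_pos: [0.4832, 0.3691, 0.1399]
orientation: [0.0, 0.707, -0.707, 0.0]
force: [0.4, -0.5, -1.7]
width: 0.228
```

Emit:
send_rows(steps=[[[0,0.4,0],[0,0,0],10],[[0,0,0],[0,0,0],10]])

```text
t: 30.7
ee_pos: [0.4832, 0.3691, 0.1398]
orientation: [-0.0, -0.707, 0.707, -0.0]
force: [0.0, -0.8, 1.8]
width: 0.223
```

Emit:
send_rows(steps=[[[0,0,0],[0,0,0],24],[[0,0,0],[0,0,0],30],[[0,0,0],[0,0,0],45],[[0,0,0],[0,0,0],70],[[0,0,0],[0,0,0],70],[[0,0,0],[0,0,0],70]])

```text
t: 31.3
ee_pos: [0.4831, 0.3691, 0.1394]
orientation: [-0.0, 0.707, -0.707, 0.0]
force: [0.2, -0.5, -0.2]
width: 0.82
```

Emit:
send_rows(steps=[[[0,-5,0],[0,0,0],70],[[0,-10,0],[0,0,0],70],[[0,-20,0],[0,0,0],70],[[0,-30,0],[0,0,0],70],[[0,-40,0],[0,0,0],70],[[0,-40,0],[0,0,0],70],[[0,0,45],[0,0,0],70],[[0,0,45],[0,0,0],70],[[0,0,45],[0,0,0],70],[[0,0,45],[0,0,0],70]])

```text
t: 32.3
ee_pos: [0.4829, 0.1877, 0.2854]
orientation: [0.0, 0.707, -0.707, 0.001]
force: [0.3, -0.1, 0.4]
width: 0.819
```

Emit:
send_rows(steps=[[[0,0,45],[0,0,0],70],[[0,0,45],[0,0,0],70],[[0,0,45],[0,0,0],70],[[0,0,25],[0,0,0],70],[[0,0,0],[0,0,0],70],[[0,0,0],[0,0,0],70]])

```text
t: 32.9
ee_pos: [0.4833, 0.0293, 0.2852]
orientation: [0.001, 0.707, -0.707, 0.0]
force: [-0.3, 1.2, 0.2]
width: 0.816
```

```bash
python3 - <<'E'
from h import *
from scipy.optimize import minimize
show()
i=camera_info("wrist");im=camera("wrist");cv2.imwrite("pics/c9.png",cv2.resize(im[:,:,::-1],(800,600)))
sc=camera("scene");cv2.imwrite("pics/s9.png",cv2.resize(sc[:,:,::-1],(800,600)))
# lid on rest: light disc r 72 at z .045 inside dark ring r 84 at z .035
a=cv2.cvtColor(im,cv2.COLOR_RGB2LAB).astype(np.float32);g=np.ascontiguousarray(a[:,:,0])
def prof(c,r,z):
    v=[]
    for t in np.linspace(0,2*np.pi,180,endpoint=False):
        u=proj("wrist",[c[0]+r*np.cos(t),c[1]+r*np.sin(t),z],i)
        if 0<u[0]<511 and 0<u[1]<383: v.append(cv2.getRectSubPix(g,(1,1),(float(u[0]),float(u[1])))[0,0])
    return np.mean(v)
c0=np.array([.4845,-.2868]);S=[c0+.004,c0+[.004,-.004],c0-.004]
o=dict(xatol=2e-4,fatol=.02,initial_simplex=S)
print("lid",minimize(lambda c:prof(c,.075,.045)-prof(c,.069,.045),c0,method="Nelder-Mead",options=o))
print("ring",minimize(lambda c:prof(c,.081,.035)-prof(c,.0885,.035),c0,method="Nelder-Mead",options=o).x)
E
```

```text
t 32.9 pos [0.4833 0.0293 0.2852] F [-0.3  1.2  0.2] M [ 0.06 -0.05  0.01] w 0.816 yaw z -90.03 ytool [ 0.001  0.    -1.   ] j [ 0.58  0.   -0.72  1.74  0.    1.4  -1.71]
lid        message: Optimization terminated successfully.
       success: True
        status: 0
           fun: -68.80012512207031
             x: [ 4.846e-01 -2.847e-01]
           nit: 18
          nfev: 35
 final_simplex: (array([[ 4.846e-01, -2.847e-01],
                       [ 4.846e-01, -2.846e-01],
                       [ 4.847e-01, -2.847e-01]]), array([-6.880e+01, -6.879e+01, -6.879e+01]))
ring [ 0.48531641 -0.28727132]
```

```bash
python3 - <<'E'
from h import *
def h(im,nm):
    m=cv2.inRange(cv2.cvtColor(im,cv2.COLOR_BGR2HSV),(5,120,60),(20,255,255));m[:340]=0;m[410:]=0;m[:,:195]=0;m[:,275:]=0
    n,l,s,c=cv2.connectedComponentsWithStats(m);b=1+np.argmax(s[1:,4]);print(nm,s[b],c[b].round(1))
h(cv2.imread("pics/scene0.png"),"before");h(cv2.imread("pics/s9.png"),"after")
a=cv2.imread("pics/scene0.png").astype(int);b=cv2.imread("pics/s9.png").astype(int)
d=(abs(a-b).max(2)>40).astype(np.uint8);n,l,s,c=cv2.connectedComponentsWithStats(d)
print([s[k].tolist() for k in range(1,n) if s[k,4]>60])
show()
E
```

```text
before [209 361  44  31 543] [229.9 374.7]
after [210 361  42  29 510] [229.8 374.5]
[[308, 0, 329, 284, 23218], [488, 0, 61, 28, 976], [605, 0, 11, 21, 96], [618, 0, 9, 30, 138], [624, 0, 64, 40, 1616], [684, 0, 10, 27, 105], [668, 0, 50, 187, 993], [637, 185, 33, 10, 221], [593, 192, 77, 204, 2723], [410, 276, 64, 26, 825], [552, 281, 8, 13, 70], [533, 294, 18, 21, 185], [623, 298, 8, 25, 113], [411, 302, 42, 15, 325], [529, 307, 43, 78, 1543], [303, 310, 64, 35, 1376], [480, 334, 20, 22, 109], [319, 344, 23, 6, 61], [208, 358, 47, 29, 338], [263, 393, 21, 21, 215], [458, 397, 54, 67, 1059], [171, 418, 47, 40, 694], [113, 428, 73, 55, 719], [183, 449, 28, 20, 259], [197, 464, 24, 16, 213], [126, 468, 166, 110, 7599]]
t 33.0 pos [0.4832 0.0307 0.285 ] F [-1.3 -0.2  0.7] M [0.02 0.04 0.01] w 0.818 yaw z -89.87 ytool [ 0.001  0.    -1.   ] j [ 0.57  0.   -0.72  1.74  0.    1.4  -1.71]
```

Lifter is back exactly where it hung (the other differences are the arm and its shadows). Handing in.

```bash
python3 -c "
from bench import *
print(arm.finish_job())"
```

```text
the job is handed in; nothing more can be done
None
```

The job is done and handed in at about 33 s of the 72 s allowed. No verdict was reported.

**What I did**
- **Hooking and turning:** I took the lifter from its stand and hooked both prongs under the loop. With the lid held up in its play, I turned it about 43° anticlockwise until the lug met its stop. The wrist picture showed the lug against the stop block, the lid no longer following, and a torque of about 0.5 N m. I then eased the lifter back about 2°.
- **Lifting and setting down:** I lifted the lid off level with no extra resistance, at about 7 N total load. It went into the rest's ring at the expected height, and the load came off only there.
- **Returning the lifter:** I unhooked the lifter and hung it back in the saddles. The gripper then let go and backed away.

**Last checks**
- **Lid:** a circle fit puts its centre within about 3 mm of the ring's centre. That is inside the 5.5 mm clearance and near the accuracy of the measurement. Its flatness is judged only from the height at which it seated and the unloading.
- **Lifter:** the handle is within 0.2 px of its starting place in the enlarged scene picture.
- **Forces:** only a few newtons showed at the wrist beyond the weights carried.
- **Fits that disagreed:** estimates of the rest's centre differed by up to 5 mm between cameras, so I used one close to the still wrist picture and the top view. One fit of the hanging lid had its brightness sign reversed and another, on brightness, was noisy. I used the clean colour fit instead.
- **Not checked by eye:** I had used all 12 picture views, so I checked the end state from image measurements only. The other bench items were not measured one by one. The before-and-after scene differences also cover the arm and its shadows.

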